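# Square up the sample tins in the drying tray

## Task

Take the straightedge by its orange grip and push the four sample tins with its blade against the blue stop bar and on, the bar sliding back, until you feel the bar seat on its hidden buffer and the whole row stands in a straight line snug against it; press it home for a moment with about 10 N on the bar (under 6 N does not seat it, over 16 N strains the buffer). Then set the straightedge gently down again, flat and wholly on its black mat, lying along it. Move the tins with the blade only, never with the gripper, keep them upright, and leave the jar, the meter and the scoop alone.

Things in the scene. Friction and masses are not known exactly. Their poses are not given: they have to be found in the camera images.
- straightedge: Loose aluminium straightedge, orange grip, 0.35 kg. Origin: centre of its underside. A flat sole 64 (x) by 300 (y) by 5 mm thick; along its +x side stands the pushing blade, 300 mm long in y, 30 mm high, 6 mm thick, its outer flat face 32 mm from the origin towards +x. The orange grip block stands on the sole, centred 12 mm from the origin towards -x: 24 mm thick (x), 80 mm long (y), top 60 mm above the underside; 27 mm free between grip and blade.
- mat: Fixed black rubber mat, 380 (its x) by 140 (its y) mm, 3 mm thick, on which the straightedge lies at the start, its length along the mat's length. Origin: centre of the underside.
- tray: Fixed white perforated drying tray, 340 (x) by 420 (y) mm. Origin: centre of its underside; floor top 8 mm above it; rims 8 mm thick, 26 mm high over the origin (corner lugs 34 mm). The stop bar runs along its far (+x) side. A held straightedge dips and yields a few mm under load: carry it about 6 mm clear of the floor.
- stop_bar: Blue stop bar in the tray, 340 mm long (its y), 38 mm high from 1 mm over the tray floor, 12 mm thick. Origin: on the flat face that meets the tins (it looks to -x), mid-length, at floor height. It slides along +x with 1.5 N drag until it meets an unseen rubber buffer, its face then 92 to 116 mm beyond the tray's origin, set anew each time; the buffer gives about 1 mm per 8 N.
- jar: Bystander: amber jar, 70 mm wide, 90 mm high. Origin: centre of its underside.
- meter: Bystander: grey moisture meter, 90 by 150 by 45 mm high. Origin: centre of its underside.
- scoop: Bystander: spoon-shaped sampling scoop, 200 mm long, lying. Origin: on its underside.
- tin1: Loose round aluminium sample tin with a red disc on top, 58 mm across, 42 mm high, 0.08 to 0.17 kg, standing on the tray floor. Origin: centre of its underside. Slides easily: friction 0.2 to 0.3, all four together drag with 1 to 2 N.
- tin2: Loose round aluminium sample tin with a green disc on top, 58 mm across, 42 mm high, 0.08 to 0.17 kg, standing on the tray floor. Origin: centre of its underside. Slides easily: friction 0.2 to 0.3, all four together drag with 1 to 2 N.
- tin3: Loose round aluminium sample tin with a yellow disc on top, 58 mm across, 42 mm high, 0.08 to 0.17 kg, standing on the tray floor. Origin: centre of its underside. Slides easily: friction 0.2 to 0.3, all four together drag with 1 to 2 N.
- tin4: Loose round aluminium sample tin with an orange disc on top, 58 mm across, 42 mm high, 0.08 to 0.17 kg, standing on the tray floor. Origin: centre of its underside. Slides easily: friction 0.2 to 0.3, all four together drag with 1 to 2 N.

How it is judged:
On the way, in this order (a step that is already met when the one before it is completed fails the run):
1. the straightedge is held in the gripper, lifted off the mat (height (world z) of straightedge above 0.02 m and contact force between the fingers and straightedge above 1 N), for 0.2 s.
2. with the straightedge held, all four tins are within 3 mm of the stop bar and the bar is pressed with more than 6 N (contact force between stop_bar and anything else above 6 N and contact force between the fingers and straightedge above 1 N and contact force between stop_bar and straightedge below 0.5 N and x of tin1 in the frame of stop_bar between -0.032 and -0.024 m and y of tin1 in the frame of stop_bar between -0.17 and 0.17 m and angle between each of tin1, tin2, tin3, tin4's own z axis and vertical below 0.1 rad and x of tin2 in the frame of stop_bar between -0.032 and -0.024 m and y of tin2 in the frame of stop_bar between -0.17 and 0.17 m and x of tin3 in the frame of stop_bar between -0.032 and -0.024 m and y of tin3 in the frame of stop_bar between -0.17 and 0.17 m and x of tin4 in the frame of stop_bar between -0.032 and -0.024 m and y of tin4 in the frame of stop_bar between -0.17 and 0.17 m), for 0.3 s.
At the end, for the whole second after the job is handed in: All four tins stand upright at rest with no more than 3 mm between tin and stop bar, and the released straightedge lies flat and at rest on the mat, lengthwise (within 0.3 rad), its centre within 50 mm of the mat's centre in each direction (x of tin1 in the frame of stop_bar between -0.032 and -0.024 m and y of tin1 in the frame of stop_bar between -0.17 and 0.17 m and angle between each of tin1, tin2, tin3, tin4's own z axis and vertical below 0.1 rad and x of tin2 in the frame of stop_bar between -0.032 and -0.024 m and y of tin2 in the frame of stop_bar between -0.17 and 0.17 m and x of tin3 in the frame of stop_bar between -0.032 and -0.024 m and y of tin3 in the frame of stop_bar between -0.17 and 0.17 m and x of tin4 in the frame of stop_bar between -0.032 and -0.024 m and y of tin4 in the frame of stop_bar between -0.17 and 0.17 m and linear speed of each of tin1, tin2, tin3, tin4, straightedge below 0.01 m/s and x of straightedge in the frame of mat between -0.05 and 0.05 m and y of straightedge in the frame of mat between -0.05 and 0.05 m and z of straightedge in the frame of mat below 0.008 m and angle between straightedge's own z axis and vertical below 0.06 rad and angle between the y axis of straightedge and the x axis of mat, either way round below 0.3 rad); the robot touches nothing.
It fails at once if the stop bar is pressed with more than 16 N (contact force between stop_bar and anything else above 16 N).
It fails at once if the gripper or arm touches a tin (contact force between any of the fingers, the arm and tin1 above 0.5 N or contact force between any of the fingers, the arm and tin2 above 0.5 N or contact force between any of the fingers, the arm and tin3 above 0.5 N or contact force between any of the fingers, the arm and tin4 above 0.5 N).
It fails at once if a tin is tipped (angle between any of tin1, tin2, tin3, tin4's own z axis and vertical above 0.4 rad).
It fails at once if the straightedge is dropped or slammed on the mat (over 40 N) (contact force between straightedge and mat above 40 N).
It fails at once if the jar, meter or scoop is moved more than 20 mm (distance of any of jar, meter, scoop from where it was at the start of the episode above 0.02 m).
It also fails if it takes over 69 s, if anything falls off the work surface, if the arm or the gripper's body presses on something with over 40 N, if the wrist force passes 120 N, or if a joint passes its speed limit or range.

## Robot

A 6-joint arm with a two-finger parallel gripper is mounted at the origin on the work surface. World frame = base frame: x ahead of the robot, y to its left, z up, the work surface at z = 0. Lengths are in m, angles in rad, forces in N, time in s.
With the tool pointing down it reaches from about 0.325 to 0.875 m from the base axis. Payload 4.4 kg.
Tool frame: the origin (TCP) lies at the very end of the fingers, on their centre line; the grasp point (between the pads) lies 19 mm behind it (ctrl.hold_point_z is the x of the grasp point in the tool frame, in m); x points along the fingers, z is the direction in which the jaws open and shut, and the axes are right-handed (so a half turn about x gives the same grasp; the last joint's range is limited). The gripper opens to 85 mm and grips with 20 to 120 N. Pads are 22 mm wide; open, the fingers measure 114 mm over their backs; the gripper's body (76 mm by 85 mm) begins 54 mm behind the grasp point. The pads swing forward as they close: fully open they stand 13 mm farther back than shut.
Start: joints at [-0.15, 0.207, 1.542, -0, 1.393, -0.15], TCP at [0.575, -0, 0.231] pointing down, gripper open.
Joint ranges: [-2.73, 2.73], [-0.86, 2.22], [0.23, 2.46], [-1.11, 4.25], [0.08, 2.63], [-2.82, 2.82]. Speed limits (rad/s): [2.79, 2.79, 3.14, 3.14, 3.14, 3.14].

## Interface

Orientations are given as a unit quaternion [x, y, z, w].
In Python, from plant import ctrl, viewer gives the robot as it stands.
- The arm moves only by the tool apply_moves, never from a script. Its argument "rows" is a list of rows, each an object with "translation": the shift along the tool's x, y, z in cm, a list of three; "roll": the turn about the tool's x in degrees. In form: [{"translation": [dx, dy, dz], "roll": roll}, ...]. A call has 1 to 10 rows; each row is the pose to reach, as a shift and turn from the pose commanded when the call began, along the tool's axes at that moment; what a row does not reach only later rows make up. A row lasts 1/8 s, in which the tool goes at most 62.5 mm and 10.7 degrees, less where a joint would pass 70% of its speed; a pose out of reach is approached as far as the arm can. A call with a gripper value outside its range is refused whole. "fingers" is the closure, from 0 (fully open) to 1 (shut), set as the call begins (left out, the last holds). The fingers move at their own pace and stop on an object; "grip_force" is the grip in N (left out, the last holds). Time passes only in rows, so rows that repeat a pose let the fingers close. It gives the time, the measured TCP pose, the force and the opening at its end, in the units of the state.
- ctrl.observe(): the state, without advancing time (a new reading comes with each control period).
- viewer.snapshot(name): name is "scene" or "side" or "wrist"; returns the picture (480x640x3 uint8, blue, green, red); there is no depth.
- viewer.camera_params(name): a dict with "fovy" (degrees; the focal length in pixels is half the picture's height over the tangent of half this angle, whatever the lens; pixels are square), "cx", "cy" (the principal point, pixels), "R" (3x3) and "t" (3): a world point X has camera coordinates R X + t. Camera axes: x right, y down, z forward; pixel columns grow to the right and rows downward; lengths in m; the calibration is good to about 2 mm. The wrist camera is an equidistant fisheye: a pixel r from the principal point sees the ray r / f radians off the axis. A picture is of the moment at which its call begins: read the wrist's pose just before it. camera_params takes no time and is no camera call; for the wrist camera it gives the pose at the moment of the call.
- ctrl.sign_off(): hands the job in, once; it reports no verdict.
The state is a dict: "time": time; "q": joint angles; "joint_velocities": joint speeds; "effort": joint torques, N m; "tool_pos": TCP position; "orientation": TCP orientation; "ft_force": force on the tool from outside, world axes, zero at the start; "wrist_torque": the same for the moment, N m; "gripper_width": finger opening in m.
Only numpy, scipy, OpenCV 4.12 (cv2) and the standard library are available. Lean on these libraries where they do the work, as an engineer would, in place of code of your own. Each camera call takes 0.05 s, during which the arm holds its last target. There are 200 camera calls.

## Working session

There is one attempt and no reset: what is moved stays moved. The work goes in short steps, Python scripts to look and compute and a tool call to move; the robot and the scene stay as the last step left them, time stands still between calls to the robot, and variables do not carry over. Pictures are saved under pics/ and viewed, about 8 in all and at most 12, crops included, and the job is handed in when it is done.

Besides the shell and the picture viewer there is one more tool, called as a command line: name --argument value ..., lists and objects as JSON in quotes. apply_moves: Moves the arm, as the interface text tells. Its arguments: {"type":"object","properties":{"rows":{"type":"array","items":{"type":"object","properties":{"translation":{"type":"array","items":{"type":"number"}},"roll":{"type":"number"}}}},"fingers":{"type":"number"},"grip_force":{"type":"number"}},"required":["rows"]}

```bash
mkdir -p pics; ls; python3 - <<'E'
from plant import ctrl, viewer
import cv2
print(ctrl.observe(), ctrl.hold_point_z)
for n in ("scene","side","wrist"):
    p=viewer.camera_params(n); print(n,p)
    cv2.imwrite(f"pics/{n}0.png",viewer.snapshot(n))
E
```

```text
pics
{'time': 0.0, 'q': array([-1.50512748e-01,  2.07439165e-01,  1.54296580e+00, -2.51858772e-05,
        1.39350604e+00, -1.50483447e-01]), 'joint_velocities': array([-6.93374496e-05,  6.68677384e-04,  2.39586655e-03, -9.03308801e-04,
        7.01486144e-04,  1.08151874e-03]), 'effort': array([ 4.44781954e-04, -3.83034396e+01, -2.91594708e+01, -2.26178481e-04,
        1.06274080e-02,  5.83859855e-05]), 'tool_pos': array([5.74235114e-01, 8.94336410e-05, 2.30109267e-01]), 'orientation': array([1.23007544e-04, 7.07918018e-01, 1.05449593e-04, 7.06294594e-01]), 'ft_force': array([ 0.07400842,  0.59920817, -0.52253641]), 'wrist_torque': array([ 0.06701866, -0.08802473, -0.00017172]), 'gripper_width': 0.08508760188644308} -0.0187
scene {'fovy': 54.09085017157704, 'cx': 320.3310061699716, 'cy': 243.52017023881706, 'R': array([[ 0.8678072 ,  0.4968308 ,  0.00835559],
       [ 0.36274045, -0.62192202, -0.69399739],
       [-0.33960276,  0.60528684, -0.71992903]]), 't': array([-0.43597267, -0.14541286,  1.36800342])}
side {'fovy': 49.6909784168424, 'cx': 311.70605073194105, 'cy': 240.47478684010653, 'R': array([[ 0.98544388, -0.16928679,  0.01556746],
       [-0.09741104, -0.63733806, -0.76440257],
       [ 0.13932499,  0.75175939, -0.64455129]]), 't': array([-0.5067944 ,  0.10116762,  1.43581645])}
wrist {'fovy': 65.70646984690485, 'cx': 318.5923752342447, 'cy': 234.0427343062729, 'R': array([[ 9.99998167e-01,  3.30131972e-04, -1.88619426e-03],
       [ 9.27261740e-04, -9.45317920e-01,  3.26148999e-01],
       [-1.67538103e-03, -3.26150150e-01, -9.45316493e-01]]), 't': array([-0.574581  , -0.04211301,  0.38062178])}
```

View pics/scene0.png

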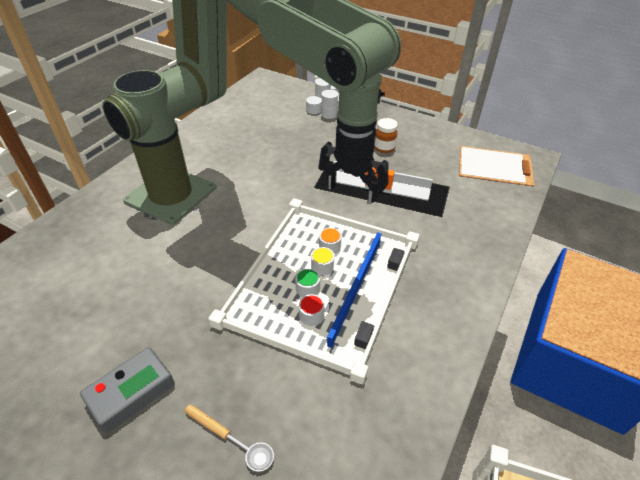

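View pics/wrist0.png

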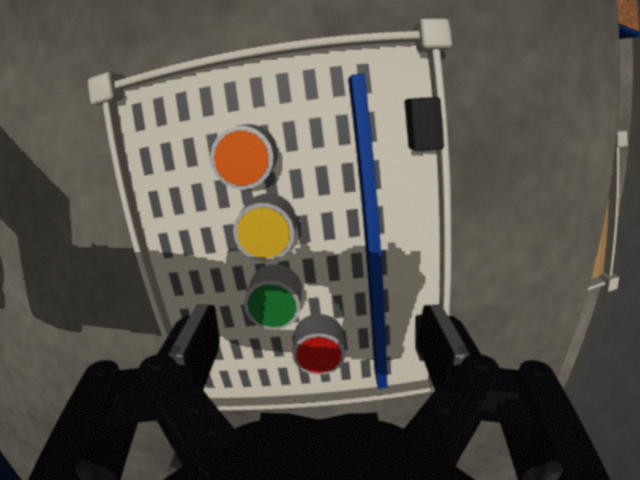

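```bash
cat > h.py <<'E'
from plant import ctrl, viewer
import cv2, numpy as np
def cast(p,uv,z,fish=False):
    f=240/np.tan(np.radians(p['fovy'])/2)
    uv=np.atleast_2d(np.asarray(uv,float)); d=(uv-[p['cx'],p['cy']])/f
    if fish:
        r=np.linalg.norm(d,axis=1,keepdims=True)+1e-12
        d=np.hstack([d/r*np.sin(r),np.cos(r)])
    else: d=np.hstack([d,np.ones((len(d),1))])
    R=np.array(p['R']); c=-R.T@np.array(p['t']); w=d@R
    return (c+w*((z-c[2])/w[:,2])[:,None])[:,:2]
RANGES=dict(red=((0,150,70),(5,255,255)),orange=((7,180,120),(14,255,255)),yellow=((21,150,90),(32,255,255)),
 green=((50,120,50),(85,255,255)),blue=((108,150,50),(130,255,255)))
def blobs(img,name,amin=60):
    m=cv2.inRange(cv2.cvtColor(img,cv2.COLOR_BGR2HSV),*RANGES[name])
    n,l,s,c=cv2.connectedComponentsWithStats(m)
    return [(c[i],s[i],l==i) for i in range(1,n) if s[i][4]>=amin]
E
python3 - <<'E'
from h import *
for n in ("scene","side","wrist"):
    img=cv2.imread(f"pics/{n}0.png"); p=viewer.camera_params(n)
    for k in RANGES:
        for c,s,m in blobs(img,k):
            w=cast(p,c,0.05,n=="wrist")[0]; print(n,k,c.round(),s[4],w.round(4))
            if k=="blue" and s[4]<6000:
                ys,xs=np.nonzero(m); W=cast(p,np.c_[xs,ys],0.047,n=="wrist")
                print("   bar y",W[:,1].min(),W[:,1].max(),cv2.fitLine(W.astype(np.float32),1,0,.01,.01).ravel())
E
```

```text
scene red [311. 304.] 299 [ 0.5754 -0.1688]
scene red [100. 387.] 69 [ 0.3262 -0.539 ]
scene orange [386. 134.] 64 [0.4398 0.5301]
scene orange [390. 180.] 68 [0.5467 0.3188]
scene yellow [322. 255.] 222 [ 0.5235 -0.0298]
scene green [307. 277.] 251 [ 0.5278 -0.1066]
scene green [138. 381.] 538 [ 0.3799 -0.494 ]
scene blue [353. 292.] 895 [ 0.6382 -0.0919]
   bar y -0.23974393970903046 0.11354229307214836 [ 0.12499912 -0.99215686  0.63494563 -0.07237946]
scene blue [574. 373.] 8117 [ 1.1064 -0.0537]
side red [345. 284.] 186 [ 0.5732 -0.1671]
side orange [293. 184.] 299 [0.5055 0.3128]
side yellow [316. 251.] 140 [ 0.522  -0.0272]
side green [323. 270.] 169 [ 0.5259 -0.1048]
side blue [357. 263.] 709 [ 0.624  -0.0943]
   bar y -0.2506094941112592 0.11228567500222941 [ 0.10772652 -0.99418056  0.6129981   0.01711568]
side blue [491. 271.] 1721 [ 0.9764 -0.1789]
   bar y -0.27548804943496585 -0.10213938621516927 [ 0.64603204  0.76331025  0.9765653  -0.18682654]
side blue [434. 467.] 802 [ 0.6325 -0.6743]
   bar y -0.6962196718412634 -0.6398574381561054 [ 0.95513415  0.29617345  0.63007593 -0.6740352 ]
wrist red [318. 354.] 1179 [ 0.5746 -0.1638]
wrist orange [241. 158.] 2196 [0.5063 0.0443]
wrist yellow [263. 232.] 2009 [ 0.5235 -0.0253]
wrist green [272. 306.] 1447 [ 0.528  -0.1026]
wrist blue [629.  31.] 87 [0.917  0.2107]
   bar y 0.20907111616420143 0.21518535406671385 [0.99994755 0.01024019 0.92258734 0.21176474]
wrist blue [370. 218.] 3805 [ 0.6219 -0.0116]
   bar y -0.21746271316888616 0.1172984731324051 [ 0.12762567 -0.9918224   0.624845   -0.02429311]
```

View pics/side0.png

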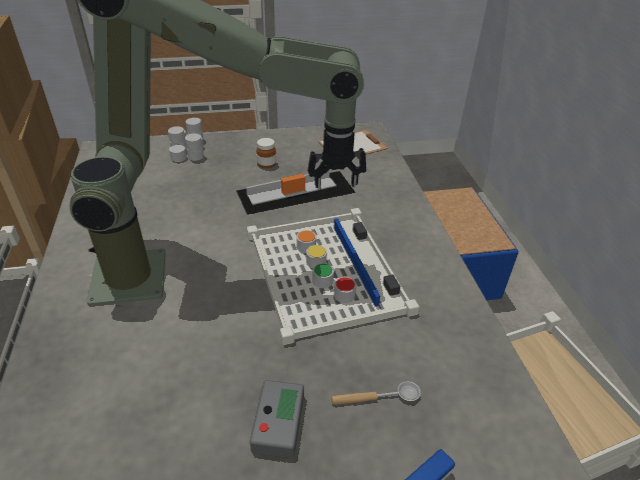

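Scene and wrist show the red, green, yellow and orange tins in a skewed row (wrist (318,354), (272,306), (263,232), (241,158)). The bar is at x≈0.62 and the tray is turned about 0.127 rad. The mat with the straightedge lies near (0.5, 0.3), grip at side (293,184). I'll go above it for a close look.

apply_moves --rows '[{"translation":[0,6,-1.5]},{"translation":[0,12,-3]},{"translation":[0,18,-5]},{"translation":[0,24,-7]},{"translation":[0,30,-7]},{"translation":[0,30,-7]},{"translation":[0,30,-7]}]' --fingers 0.5

```text
validation failed for argument at $.ro...
```

```bash
python3 - <<'E'
from h import *
o=ctrl.observe(); print(o['tool_pos'],o['orientation'],o['gripper_width'],o['time'],o['ft_force'])
import pickle
p=viewer.camera_params("wrist"); img=viewer.snapshot("wrist"); pickle.dump(p,open("w1.pkl","wb")); cv2.imwrite("pics/wrist1.png",img)
E
```

```text
[5.74409138e-01 7.84021432e-05 2.30372594e-01] [9.86580176e-05 7.07732360e-01 9.22740629e-05 7.06480636e-01] 0.08546305247973772 0.15 [ 0.06702649  1.11100723 -1.17745068]
```

View pics/wrist1.png

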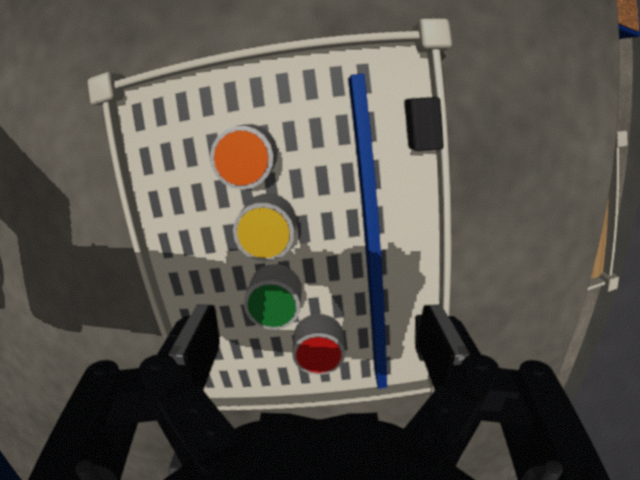

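The move was refused, so this is the same picture as before. The rows probably need a roll value, so I'll add one.

apply_moves --rows '[{"translation":[0,6,-1.5],"roll":0},{"translation":[0,12,-3],"roll":0},{"translation":[0,18,-5],"roll":0},{"translation":[0,24,-7],"roll":0},{"translation":[0,30,-7],"roll":0},{"translation":[0,30,-7],"roll":0},{"translation":[0,30,-7],"roll":0}]' --fingers 0.5 --grip_force 60

```text
time: 1.08
tool_pos: [0.5047, 0.2997, 0.2308]
orientation: [-0.001, 0.707, -0.0, 0.707]
ft_force: [-0.2, 0.8, 0.4]
gripper_width: 0.0427
```

```bash
python3 - <<'E'
from h import *
import pickle
p=viewer.camera_params("wrist"); img=viewer.snapshot("wrist"); pickle.dump(p,open("w1.pkl","wb")); cv2.imwrite("pics/wrist1b.png",img)
for c,s,m in blobs(img,"orange"): print(c,s,cast(p,c,0.063,True))
E
```

```text
[321.35186488 165.75545391] [ 276  142   94   49 2842] [[0.50761454 0.33751251]]
[318.51407407 408.66074074] [300 398  38  22 675] [[0.50550526 0.06295969]]
```

View pics/wrist1b.png

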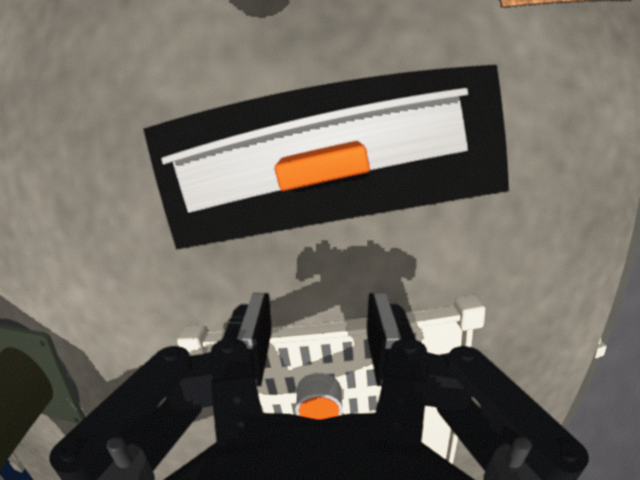

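```bash
python3 - <<'E'
from h import *
import pickle
p=pickle.load(open("w1.pkl","rb"))
M=cast(p,[(146,128),(497,65),(508,190),(177,248)],.003,True); print("mat",M,M.mean(0),[np.linalg.norm(M[i]-M[i-1]) for i in range(4)],[np.degrees(np.arctan2(*(b-a)[::-1])) for a,b in((M[0],M[1]),(M[3],M[2]))])
B=cast(p,[(162,159),(467,91)],.033,True); S=cast(p,[(188,212),(468,151)],.008,True)
img=cv2.imread("pics/wrist1b.png")
for n,X in(("blade",B),("sole",S)): print(n,X,X.mean(0),np.linalg.norm(X[1]-X[0]),np.degrees(np.arctan2(*(X[1]-X[0])[::-1])))
c,s,m=blobs(img,"orange")[0]; ys,xs=np.nonzero(m); W=cast(p,np.c_[xs,ys],.063,True)
r=cv2.minAreaRect((W*1000).astype(np.float32)); print("grip",r)
ps=viewer.camera_params("scene"); L=cast(ps,[(296,203),(413,237),(218,315),(358,368)],.034); print("lugs",L,L.mean(0))
img=cv2.imread("pics/wrist0.png")
E
```

```text
mat [[0.32296243 0.37439072]
 [0.69166726 0.44337203]
 [0.71569699 0.30814431]
 [0.34625006 0.23929771]] [0.51914418 0.34130119] [np.float64(0.1370855066221009), np.float64(0.3751022082915937), np.float64(0.13734615031813663), np.float64(0.3758069798542023)] [np.float64(10.597008564777028), np.float64(10.556014341284127)]
blade [[0.35306122 0.34350771]
 [0.64483537 0.40910905]] [0.49894829 0.37630838] 0.2990580068794315 12.671441837514932
sole [[0.36650997 0.282456  ]
 [0.65958277 0.34880913]] [0.51304637 0.31563256] 0.30049027836143644 12.75697776491181
grip ((507.5904235839844, 337.70367431640625), (77.12432098388672, 27.47412872314453), 12.870074272155762)
lugs [[ 0.35836561  0.11636457]
 [ 0.68659857  0.15557344]
 [ 0.40725506 -0.28648214]
 [ 0.73117518 -0.24774609]] [ 0.54584861 -0.06557256]
```

The wrist view shows the blade on the mat's far (+y) side and the grip at pixel (321,166), with the mat corners clear. The measured sizes agree with those given: mat 0.376×0.137, blade 0.299. The grip centre is about (0.508, 0.335) with length yaw 12.7°. Next: turn −102.7° and come down above it.

apply_moves --rows '[{"translation":[0,1,0.3],"roll":-10.5},{"translation":[0,2,0.3],"roll":-21},{"translation":[0,3.5,0.3],"roll":-31.5},{"translation":[2,3.5,0.3],"roll":-42},{"translation":[4,3.5,0.3],"roll":-52.5},{"translation":[6,3.5,0.3],"roll":-63},{"translation":[8,3.5,0.3],"roll":-73.5},{"translation":[10,3.5,0.3],"roll":-84},{"translation":[11,3.5,0.3],"roll":-94},{"translation":[11,3.5,0.3],"roll":-102.7}]' --fingers 0.58

```text
time: 2.38
tool_pos: [0.5078, 0.3323, 0.1198]
orientation: [-0.552, 0.442, 0.553, 0.44]
ft_force: [0.1, 0.2, 0.9]
gripper_width: 0.0354
```

apply_moves --rows '[{"translation":[0,0,0],"roll":0}]'

```text
time: 2.5
tool_pos: [0.5086, 0.3331, 0.1211]
orientation: [-0.551, 0.443, 0.551, 0.443]
ft_force: [-0.4, 0.3, 0.4]
gripper_width: 0.0355
```

```bash
python3 - <<'E'
from h import *
from scipy.spatial.transform import Rotation as Ro
o=ctrl.observe(); print(o['q'])
R=Ro.from_quat(o['orientation']).as_matrix(); print(o['tool_pos'],np.degrees(np.arctan2(R[1,2],R[0,2])),R[:,0])
p=viewer.camera_params("wrist"); img=viewer.snapshot("wrist"); cv2.imwrite("pics/wrist2.png",img)
for c,s,m in blobs(img,"orange"):
    ys,xs=np.nonzero(m); W=cast(p,np.c_[xs,ys],.063,True); print(s,cv2.minAreaRect((W*1000).astype(np.float32)))
E
```

```text
[ 4.37745243e-01  3.82570623e-01  1.55659339e+00 -2.93123973e-04
  1.20302864e+00 -1.35005688e+00]
[0.50861171 0.33312355 0.1211173 ] 102.43956511191885 [-4.27459780e-04 -5.02062545e-04 -9.99999783e-01]
[ 302  176   41  137 5120] ((502.97509765625, 334.2880554199219), (85.18019104003906, 22.342538833618164), 12.929633140563965)
```

View pics/wrist2.png

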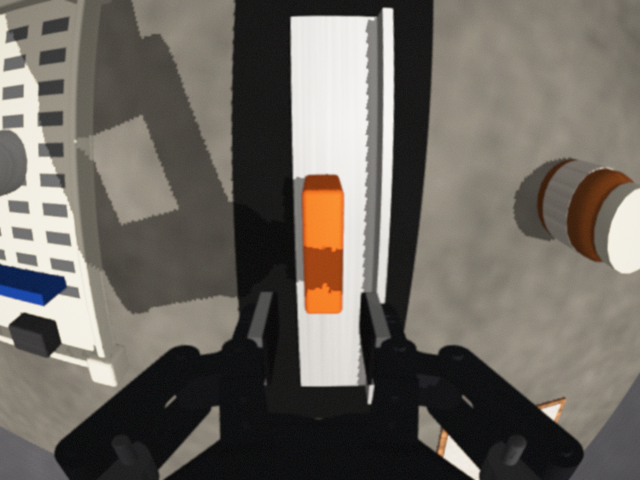

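The grip is centred between the fingers (columns 302–343 against 320), with the blade on the right and about 5 mm clear. Descending with a 2 mm correction.

apply_moves --rows '[{"translation":[2,0.2,0.2],"roll":0},{"translation":[4,0.2,0.2],"roll":0},{"translation":[6,0.2,0.2],"roll":0},{"translation":[7.5,0.2,0.2],"roll":0},{"translation":[8.5,0.2,0.2],"roll":0},{"translation":[9.4,0.2,0.2],"roll":0},{"translation":[9.4,0.2,0.2],"roll":0}]'

```text
time: 3.42
tool_pos: [0.5052, 0.3363, 0.0266]
orientation: [-0.552, 0.442, 0.552, 0.441]
ft_force: [0.1, -0.2, -0.6]
gripper_width: 0.0359
```

apply_moves --rows '[{"translation":[0,0,0],"roll":0},{"translation":[0,0,0],"roll":0},{"translation":[0,0,0],"roll":0},{"translation":[0,0,0],"roll":0},{"translation":[0,0,0],"roll":0}]' --fingers 1 --grip_force 80

```text
time: 4.05
tool_pos: [0.5061, 0.3367, 0.0278]
orientation: [0.552, -0.441, -0.552, -0.442]
ft_force: [0.3, -0.8, 1.0]
gripper_width: 0.0229
```

apply_moves --rows '[{"translation":[-1,0,0],"roll":0},{"translation":[-2.5,0,0],"roll":0},{"translation":[-5,0,0],"roll":0},{"translation":[-8,0,0],"roll":0},{"translation":[-10,0,0],"roll":0},{"translation":[-10,0,0],"roll":0},{"translation":[-10,0,0],"roll":0}]'

```text
time: 4.92
tool_pos: [0.5047, 0.3361, 0.1262]
orientation: [-0.552, 0.442, 0.553, 0.441]
ft_force: [0.1, -1.0, -3.9]
gripper_width: 0.0231
```

apply_moves --rows '[{"translation":[0,1.5,-3],"roll":0},{"translation":[0,3.5,-8],"roll":8},{"translation":[0,5.5,-13],"roll":18},{"translation":[0,7.5,-18],"roll":28},{"translation":[0,9.5,-23],"roll":38},{"translation":[0,11.5,-28],"roll":48},{"translation":[0,13.5,-32],"roll":58},{"translation":[0,15,-35],"roll":68},{"translation":[0,16,-37.5],"roll":78},{"translation":[0,16.5,-38.7],"roll":87}]'

```text
time: 6.18
tool_pos: [0.4282, -0.0782, 0.1259]
orientation: [-0.094, 0.702, 0.095, 0.7]
ft_force: [-0.7, 0.1, -3.7]
gripper_width: 0.0232
```

apply_moves --rows '[{"translation":[0,0,0],"roll":5},{"translation":[0,0,0],"roll":8.4},{"translation":[0,0,0],"roll":8.4},{"translation":[0,0,0],"roll":8.4}]'

```text
time: 6.68
tool_pos: [0.4291, -0.077, 0.1265]
orientation: [-0.045, 0.706, 0.046, 0.705]
ft_force: [-0.2, -0.6, -3.8]
gripper_width: 0.0229
```

```bash
cat >> h.py <<'E'
from scipy.spatial.transform import Rotation as Ro
def st():
    o=ctrl.observe(); R=Ro.from_quat(o['orientation']).as_matrix()
    print("t",round(o['time'],2),"tcp",o['tool_pos'].round(4),"yaw",np.degrees(np.arctan2(R[1,2],R[0,2])).round(2),"down",R[:,0].round(4),"F",o['ft_force'].round(2),"T",o['wrist_torque'].round(3),"w",round(o['gripper_width'],4))
    return o,R
E
python3 - <<'E'
from h import *
st()
p=viewer.camera_params("wrist"); img=viewer.snapshot("wrist"); cv2.imwrite("pics/wrist3.png",img)
for k in ("red","green","yellow","orange"):
    for c,s,m in blobs(img,k): print(k,c,s[4],cast(p,c,.05,True))
img=viewer.snapshot("side"); cv2.imwrite("pics/side3.png",img)
cv2.imwrite("pics/both3.png",np.hstack([cv2.resize(cv2.imread("pics/wrist3.png"),(400,300)),img[100:400,120:520]]))
E
```

```text
t 6.67 tcp [ 0.4291 -0.077   0.1265] yaw 7.35 down [-1.6e-03  7.0e-04 -1.0e+00] F [-0.18 -0.55 -3.82] T [ 0.017  0.055 -0.002] w 0.0229
red [487.77632805 359.53401678] 1073 [[ 0.57707009 -0.15636556]]
green [450.49122807 296.7248022 ] 2907 [[ 0.52598798 -0.10220006]]
yellow [471.8475976  188.98448448] 3996 [[ 0.52125014 -0.02552707]]
orange [468.10374849  75.99201935] 4135 [[0.50522747 0.04375472]]
orange [317.89574236 295.65556769] 5496 [[ 0.43368    -0.11125817]]
```

View pics/both3.png

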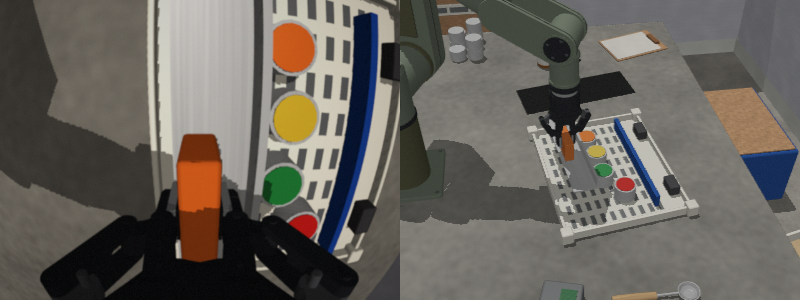

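The straightedge is held firmly: the wrist picture shows it level beside the tray, with the blade left of all four tins. The tins are still at their first positions within about 2 mm. Descending between the rim and the tins.

apply_moves --rows '[{"translation":[2,0,0],"roll":0},{"translation":[4,0,0],"roll":0},{"translation":[6,0,0],"roll":0},{"translation":[7.5,0,0],"roll":0},{"translation":[8.3,0,0],"roll":0},{"translation":[8.8,0,0],"roll":0},{"translation":[8.8,0,0],"roll":0},{"translation":[8.8,0,0],"roll":0}]'

```text
time: 7.78
tool_pos: [0.4303, -0.0775, 0.0398]
orientation: [-0.045, 0.705, 0.045, 0.706]
ft_force: [-1.1, -0.6, -3.0]
gripper_width: 0.0231
```

```bash
python3 - <<'E'
from h import *
st()
p=viewer.camera_params("wrist"); img=viewer.snapshot("wrist"); cv2.imwrite("pics/wrist4.png",img)
E
```

```text
t 7.78 tcp [ 0.4303 -0.0775  0.0398] yaw 7.3 down [ 1.2e-03 -5.0e-04 -1.0e+00] F [-1.06 -0.56 -2.97] T [-0.036  0.099 -0.042] w 0.0231
```

View pics/wrist4.png

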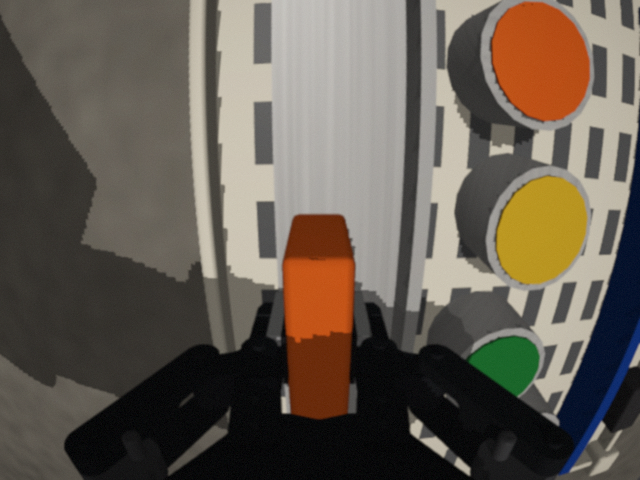

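The straightedge is between the rim and the tins, parallel to the tins' row. Pushing now.

apply_moves --rows '[{"translation":[0,0,0.5],"roll":0},{"translation":[0,0,1],"roll":0},{"translation":[0,0,1.5],"roll":0},{"translation":[0,0,2],"roll":0},{"translation":[0,0,2.5],"roll":0},{"translation":[0,0,3],"roll":0},{"translation":[0,0,3.5],"roll":0},{"translation":[0,0,4],"roll":0},{"translation":[0,0,4.5],"roll":0},{"translation":[0,0,5],"roll":0}]'

```text
time: 9.07
tool_pos: [0.4796, -0.0709, 0.0392]
orientation: [-0.045, 0.706, 0.045, 0.706]
ft_force: [-1.0, 0.5, -3.5]
gripper_width: 0.0229
```

apply_moves --rows '[{"translation":[0,0,0.5],"roll":0},{"translation":[0,0,1],"roll":0},{"translation":[0,0,1.5],"roll":0},{"translation":[0,0,2],"roll":0},{"translation":[0,0,2.5],"roll":0},{"translation":[0,0,3],"roll":0},{"translation":[0,0,3.3],"roll":0}]'

```text
time: 9.95
tool_pos: [0.5125, -0.0667, 0.0393]
orientation: [-0.045, 0.706, 0.045, 0.706]
ft_force: [-2.7, -0.1, -3.3]
gripper_width: 0.0231
```

```bash
python3 - <<'E'
from h import *
st()
img=viewer.snapshot("wrist"); cv2.imwrite("pics/wrist5.png",img); side=viewer.snapshot("side")
cv2.imwrite("pics/both5.png",np.hstack([cv2.resize(img,(400,300)),cv2.resize(side[190:340,230:430],(400,300))]))
E
```

```text
t 9.95 tcp [ 0.5125 -0.0667  0.0393] yaw 7.3 down [ 2.e-04 -1.e-04 -1.e+00] F [-2.7  -0.13 -3.28] T [-0.035  0.305 -0.072] w 0.0231
```

View pics/both5.png

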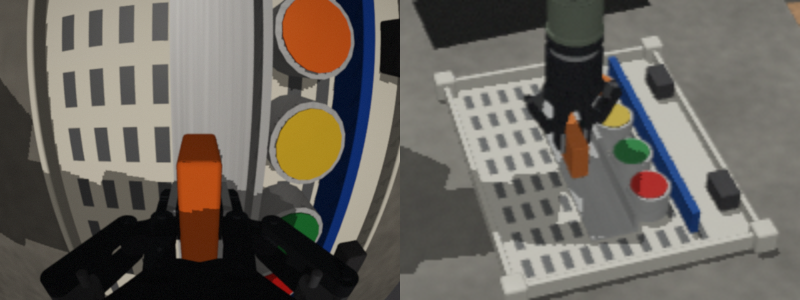

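The tins are lined up on the blade and upright, with the bar just ahead. Continuing, slower.

apply_moves --rows '[{"translation":[0,0,0.3],"roll":0},{"translation":[0,0,0.6],"roll":0},{"translation":[0,0,0.9],"roll":0},{"translation":[0,0,1.2],"roll":0},{"translation":[0,0,1.5],"roll":0},{"translation":[0,0,1.7],"roll":0}]'

```text
time: 10.8
tool_pos: [0.5288, -0.0645, 0.039]
orientation: [-0.045, 0.706, 0.045, 0.705]
ft_force: [-2.9, -0.7, -3.4]
gripper_width: 0.0227
```

apply_moves --rows '[{"translation":[0,0,0.1],"roll":0},{"translation":[0,0,0.2],"roll":0},{"translation":[0,0,0.3],"roll":0}]'

```text
time: 11.18
tool_pos: [0.5318, -0.0641, 0.0391]
orientation: [-0.045, 0.706, 0.045, 0.706]
ft_force: [-2.8, -0.1, -4.4]
gripper_width: 0.0234
```

apply_moves --rows '[{"translation":[0,0,0.1],"roll":0},{"translation":[0,0,0.2],"roll":0}]'

```text
time: 11.42
tool_pos: [0.5339, -0.064, 0.0392]
orientation: [-0.045, 0.706, 0.045, 0.706]
ft_force: [-3.5, 0.1, -3.6]
gripper_width: 0.0233
```

apply_moves --rows '[{"translation":[0,0,0.08],"roll":0},{"translation":[0,0,0.15],"roll":0}]'

```text
time: 11.68
tool_pos: [0.5354, -0.0638, 0.0393]
orientation: [-0.045, 0.706, 0.045, 0.706]
ft_force: [-2.1, 0.2, -3.3]
gripper_width: 0.0231
```

apply_moves --rows '[{"translation":[0,0,0.08],"roll":0},{"translation":[0,0,0.15],"roll":0}]'

```text
time: 11.92
tool_pos: [0.5369, -0.0636, 0.0393]
orientation: [-0.045, 0.706, 0.045, 0.706]
ft_force: [-2.9, 0.0, -3.8]
gripper_width: 0.0233
```

apply_moves --rows '[{"translation":[0,0,0.08],"roll":0},{"translation":[0,0,0.15],"roll":0}]'

```text
time: 12.18
tool_pos: [0.5384, -0.0634, 0.0393]
orientation: [-0.045, 0.706, 0.045, 0.706]
ft_force: [-2.0, 0.0, -3.8]
gripper_width: 0.0232
```

apply_moves --rows '[{"translation":[0,0,0.08],"roll":0},{"translation":[0,0,0.15],"roll":0}]'

```text
time: 12.42
tool_pos: [0.5399, -0.0632, 0.0393]
orientation: [-0.045, 0.706, 0.045, 0.706]
ft_force: [-3.5, -1.1, -3.5]
gripper_width: 0.023
```

apply_moves --rows '[{"translation":[0,0,0.08],"roll":0},{"translation":[0,0,0.15],"roll":0}]'

```text
time: 12.68
tool_pos: [0.5414, -0.063, 0.0393]
orientation: [-0.045, 0.706, 0.045, 0.706]
ft_force: [-2.9, -0.4, -3.2]
gripper_width: 0.0231
```

apply_moves --rows '[{"translation":[0,0,0.08],"roll":0},{"translation":[0,0,0.15],"roll":0}]'

```text
time: 12.92
tool_pos: [0.5429, -0.0628, 0.0393]
orientation: [-0.045, 0.706, 0.045, 0.706]
ft_force: [-3.0, -0.6, -3.8]
gripper_width: 0.023
```

apply_moves --rows '[{"translation":[0,0,0.08],"roll":0},{"translation":[0,0,0.15],"roll":0}]'

```text
time: 13.18
tool_pos: [0.5444, -0.0626, 0.0393]
orientation: [-0.045, 0.706, 0.045, 0.706]
ft_force: [-2.9, 0.1, -4.2]
gripper_width: 0.0232
```

apply_moves --rows '[{"translation":[0,0,0.08],"roll":0},{"translation":[0,0,0.15],"roll":0}]'

```text
time: 13.42
tool_pos: [0.5459, -0.0624, 0.0393]
orientation: [-0.045, 0.706, 0.045, 0.706]
ft_force: [-3.3, -1.5, -3.0]
gripper_width: 0.0231
```

apply_moves --rows '[{"translation":[0,0,0.08],"roll":0},{"translation":[0,0,0.15],"roll":0}]'

```text
time: 13.68
tool_pos: [0.5473, -0.0622, 0.0393]
orientation: [-0.045, 0.706, 0.045, 0.706]
ft_force: [-2.5, 0.0, -3.5]
gripper_width: 0.0234
```

apply_moves --rows '[{"translation":[0,0,0.08],"roll":0},{"translation":[0,0,0.15],"roll":0}]'

```text
time: 13.92
tool_pos: [0.5482, -0.062, 0.0392]
orientation: [-0.045, 0.706, 0.045, 0.705]
ft_force: [-4.9, -1.8, -1.6]
gripper_width: 0.0229
```

The buffer is felt: Fx is growing and the tool lags its command. Smaller steps now.

apply_moves --rows '[{"translation":[0,0,0.05],"roll":0},{"translation":[0,0,0.05],"roll":0}]'

```text
time: 14.18
tool_pos: [0.5484, -0.062, 0.0391]
orientation: [-0.045, 0.706, 0.045, 0.705]
ft_force: [-5.9, -0.3, -2.3]
gripper_width: 0.023
```

apply_moves --rows '[{"translation":[0,0,0.06],"roll":0},{"translation":[0,0,0.06],"roll":0}]'

```text
time: 14.42
tool_pos: [0.5485, -0.0619, 0.0389]
orientation: [-0.045, 0.707, 0.045, 0.705]
ft_force: [-6.7, -0.6, -2.1]
gripper_width: 0.0229
```

apply_moves --rows '[{"translation":[0,0,0.05],"roll":0},{"translation":[0,0,0.1],"roll":0},{"translation":[0,0,0.1],"roll":0}]'

```text
time: 14.8
tool_pos: [0.5485, -0.0618, 0.0386]
orientation: [-0.044, 0.707, 0.045, 0.704]
ft_force: [-8.3, -1.4, -0.8]
gripper_width: 0.0236
```

apply_moves --rows '[{"translation":[0,0,0.05],"roll":0},{"translation":[0,0,0.1],"roll":0},{"translation":[0,0,0.1],"roll":0},{"translation":[0,0,0.1],"roll":0}]'

```text
time: 15.3
tool_pos: [0.5486, -0.0617, 0.0383]
orientation: [-0.044, 0.708, 0.045, 0.703]
ft_force: [-10.2, -2.3, 0.4]
gripper_width: 0.0231
```

```bash
python3 - <<'E'
from h import *
F=[]
st()
p=viewer.camera_params("wrist"); img=viewer.snapshot("wrist"); cv2.imwrite("pics/wrist6.png",img); side=viewer.snapshot("side")
cv2.imwrite("pics/both6.png",np.hstack([cv2.resize(img,(400,300)),cv2.resize(side[190:340,230:430],(400,300))]))
for k in("red","green","yellow","orange"):
    for c,s,m in blobs(side,k): print(k,c,s[4],cast(viewer.camera_params("side"),c,.05)[0])
st()
E
```

```text
t 15.3 tcp [ 0.5486 -0.0617  0.0383] yaw 7.25 down [-7.2e-03  3.0e-04 -1.0e+00] F [-10.21  -2.25   0.4 ] T [-0.496  1.56  -0.614] w 0.0231
red [366.57297297 279.27027027] 185 [ 0.63353566 -0.15920826]
green [357.58490566 262.72327044] 159 [ 0.62524803 -0.09250955]
yellow [350.44444444 245.71604938] 81 [ 0.62200338 -0.01970998]
orange [331.31460674 262.80898876] 178 [ 0.55391386 -0.08184562]
t 15.4 tcp [ 0.5486 -0.0617  0.0383] yaw 7.25 down [-7.2e-03  4.0e-04 -1.0e+00] F [-9.83 -1.43 -1.12] T [-0.479  1.625 -0.607] w 0.0233
```

View pics/both6.png

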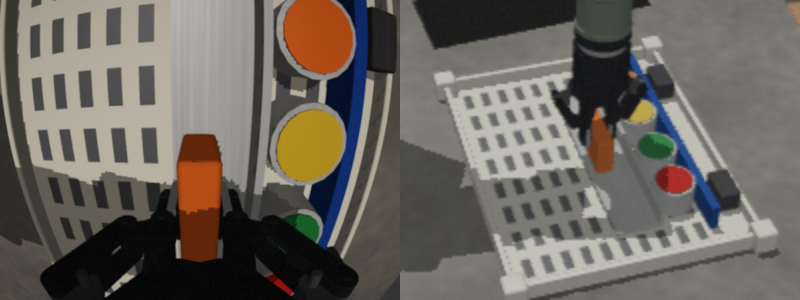

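All four tins are in line against the bar and upright, with Fx about −10 N at the wrist. Some of that is tin drag, so I'll press slightly further and hold.

apply_moves --rows '[{"translation":[0,0,0.04],"roll":0},{"translation":[0,0,0.07],"roll":0},{"translation":[0,0,0.07],"roll":0},{"translation":[0,0,0.07],"roll":0},{"translation":[0,0,0.07],"roll":0}]'

```text
time: 16.02
tool_pos: [0.5486, -0.0617, 0.0381]
orientation: [-0.044, 0.709, 0.045, 0.703]
ft_force: [-10.9, -2.3, -0.9]
gripper_width: 0.0233
```

apply_moves --rows '[{"translation":[0,0,0.05],"roll":0},{"translation":[0,0,0.05],"roll":0},{"translation":[0,0,0.05],"roll":0},{"translation":[0,0,0.05],"roll":0},{"translation":[0,0,0.05],"roll":0},{"translation":[0,0,0.05],"roll":0}]'

```text
time: 16.77
tool_pos: [0.5486, -0.0616, 0.0379]
orientation: [-0.044, 0.709, 0.045, 0.702]
ft_force: [-12.2, -2.1, 0.3]
gripper_width: 0.0226
```

Pressed home at about 12.4 N along the push, or about 10 N on the bar after tin drag and offset. Backing off gently.

apply_moves --rows '[{"translation":[0,0,-0.05],"roll":0},{"translation":[0,0,-0.1],"roll":0},{"translation":[0,0,-0.15],"roll":0},{"translation":[0,0,-0.2],"roll":0},{"translation":[0,0,-0.25],"roll":0},{"translation":[0,0,-0.3],"roll":0},{"translation":[0,0,-0.35],"roll":0},{"translation":[0,0,-0.4],"roll":0},{"translation":[0,0,-0.5],"roll":0},{"translation":[0,0,-0.6],"roll":0}]'

```text
time: 18.02
tool_pos: [0.5481, -0.0625, 0.0398]
orientation: [-0.045, 0.705, 0.045, 0.706]
ft_force: [-3.2, 0.6, -3.9]
gripper_width: 0.0228
```

apply_moves --rows '[{"translation":[0,0,-0.2],"roll":0},{"translation":[0,0,-0.6],"roll":0},{"translation":[0,0,-1.2],"roll":0},{"translation":[0,0,-2],"roll":0},{"translation":[0,0,-3],"roll":0},{"translation":[0,0,-4],"roll":0},{"translation":[0,0,-4],"roll":0}]'

```text
time: 18.9
tool_pos: [0.5061, -0.0673, 0.039]
orientation: [-0.045, 0.706, 0.045, 0.705]
ft_force: [0.2, -0.3, -3.8]
gripper_width: 0.0228
```

apply_moves --rows '[{"translation":[-1,0,0],"roll":0},{"translation":[-3,0,0],"roll":0},{"translation":[-6,0,0],"roll":0},{"translation":[-9,0,0],"roll":0},{"translation":[-9,0,0],"roll":0},{"translation":[-9,0,0],"roll":0}]'

```text
time: 19.65
tool_pos: [0.5069, -0.0672, 0.1286]
orientation: [-0.045, 0.706, 0.045, 0.705]
ft_force: [0.4, -0.5, -4.7]
gripper_width: 0.0232
```

```bash
python3 - <<'E'
from h import *
st()
p=viewer.camera_params("wrist"); img=viewer.snapshot("wrist"); cv2.imwrite("pics/wrist7.png",img); side=viewer.snapshot("side"); sc=viewer.snapshot("scene")
cv2.imwrite("pics/both7.png",np.hstack([cv2.resize(img,(400,300)),cv2.resize(side[190:340,230:430],(400,300))]))
for n,im in(("wrist",img),("side",side),("scene",sc)):
    q=p if n=="wrist" else viewer.camera_params(n)
    for k in("red","green","yellow","orange"):
        for c,s,m in blobs(im,k): print(n,k,s[4],cast(q,c,.05,n=="wrist")[0])
    for c,s,m in blobs(im,"blue",300):
        ys,xs=np.nonzero(m); print(n,"blue",s[4],cv2.fitLine(cast(q,np.c_[xs,ys],.047,n=="wrist").astype(np.float32),1,0,.01,.01).ravel())
E
```

```text
t 19.65 tcp [ 0.5069 -0.0672  0.1286] yaw 7.3 down [-1.e-03  3.e-04 -1.e+00] F [ 0.44 -0.54 -4.66] T [-0.022  0.12   0.029] w 0.0232
wrist red 616 [ 0.64057233 -0.14433581]
wrist green 2719 [ 0.62460771 -0.0895625 ]
wrist yellow 3651 [ 0.61503118 -0.01354127]
wrist orange 3817 [0.60628463 0.05676465]
wrist orange 5495 [ 0.51151567 -0.10272299]
wrist blue 4908 [ 0.12782644 -0.99179655  0.65117216 -0.01549277]
side red 178 [ 0.63339786 -0.15980613]
side green 156 [ 0.62533689 -0.09242273]
side yellow 130 [ 0.61612824 -0.0153721 ]
side orange 207 [0.53253631 0.02021757]
side blue 487 [ 0.09832582 -0.99515426  0.654973   -0.0787665 ]
side blue 1721 [ 0.6466059   0.76282424  0.98156184 -0.17862208]
side blue 800 [ 0.96517676  0.26159865  0.6271712  -0.6752728 ]
scene red 302 [ 0.6355957  -0.16115479]
scene red 67 [ 0.32648254 -0.53898975]
scene green 269 [ 0.62686302 -0.09403842]
scene green 535 [ 0.38000797 -0.49402278]
scene yellow 231 [ 0.6177809  -0.01761067]
scene orange 79 [0.44088341 0.5282419 ]
scene orange 382 [ 0.46349771 -0.01501357]
scene blue 812 [ 0.1269866  -0.99190444  0.6559317  -0.02485069]
scene blue 8116 [ 0.6682792 -0.7439106  1.1000863 -0.0374849]
```

View pics/both7.png

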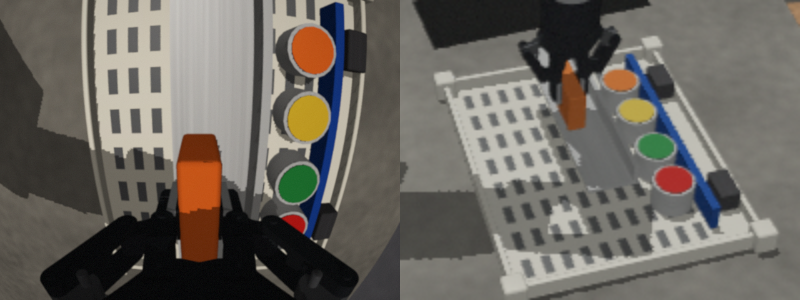

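The tins stand in line with the bar: slope 0.126 against the bar's 0.127, and the yellow tin's centre is about 35 mm from the bar's centre line, as expected. Carrying the straightedge back to the mat.

apply_moves --rows '[{"translation":[0,0.5,0],"roll":-8},{"translation":[0,2,0.3],"roll":-18},{"translation":[0,4,0.6],"roll":-28},{"translation":[0,6,0.9],"roll":-38},{"translation":[0,8,1.2],"roll":-48},{"translation":[0,10,1.5],"roll":-58},{"translation":[0,12,1.8],"roll":-68},{"translation":[0,14,2.1],"roll":-78},{"translation":[0,15,2.4],"roll":-87},{"translation":[0,16,2.4],"roll":-94}]'

```text
time: 21.05
tool_pos: [0.5102, 0.0949, 0.1279]
orientation: [-0.547, 0.448, 0.548, 0.447]
ft_force: [0.3, -0.9, -4.0]
gripper_width: 0.0231
```

apply_moves --rows '[{"translation":[0,-0.7,3],"roll":0},{"translation":[0,-1.6,7],"roll":0},{"translation":[0,-2.5,11],"roll":0},{"translation":[0,-3.4,15],"roll":0},{"translation":[0,-4.3,19],"roll":0},{"translation":[0,-4.8,21.5],"roll":0},{"translation":[0,-5.2,23],"roll":0},{"translation":[0,-5.2,23],"roll":0},{"translation":[0,-5.2,23],"roll":0}]'

```text
time: 22.18
tool_pos: [0.5167, 0.329, 0.1287]
orientation: [-0.547, 0.449, 0.547, 0.448]
ft_force: [-0.0, -0.7, -3.3]
gripper_width: 0.0234
```

```bash
python3 - <<'E'
from h import *
st()
E
```

```text
t 22.18 tcp [0.5167 0.329  0.1287] yaw 101.26 down [-0.001  -0.0012 -1.    ] F [-0.01 -0.73 -3.34] T [-0.039  0.011  0.076] w 0.0234
```

apply_moves --rows '[{"translation":[2,0,0],"roll":0},{"translation":[4,0,0],"roll":0},{"translation":[6,0,0],"roll":0},{"translation":[7.5,0,0],"roll":0},{"translation":[8.5,0,0],"roll":0},{"translation":[9,0,0],"roll":0},{"translation":[9.4,0,0],"roll":0},{"translation":[9.4,0,0],"roll":0}]'

```text
time: 23.18
tool_pos: [0.517, 0.3303, 0.0355]
orientation: [0.547, -0.448, -0.547, -0.448]
ft_force: [0.4, 0.1, -4.2]
gripper_width: 0.023
```

apply_moves --rows '[{"translation":[0.1,0,0],"roll":0},{"translation":[0.2,0,0],"roll":0},{"translation":[0.3,0,0],"roll":0},{"translation":[0.3,0,0],"roll":0}]'

```text
time: 23.68
tool_pos: [0.5167, 0.3301, 0.0322]
orientation: [-0.547, 0.448, 0.547, 0.448]
ft_force: [-0.1, -0.2, -3.1]
gripper_width: 0.0228
```

```bash
python3 - <<'E'
from h import *
st()
cv2.imwrite("pics/wrist8.png",cv2.resize(viewer.snapshot("wrist"),(400,300)))
E
```

```text
t 23.68 tcp [0.5167 0.3301 0.0322] yaw 101.3 down [-2.e-04 -1.e-04 -1.e+00] F [-0.06 -0.23 -3.13] T [-0.016 -0.003 -0.043] w 0.0228
```

View pics/wrist8.png

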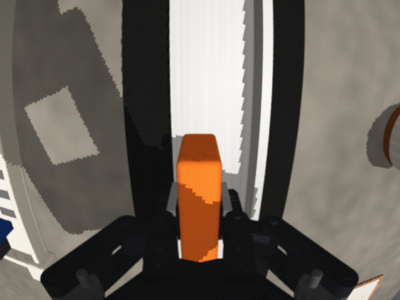

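The straightedge is over the mat, parallel to it and inside its edges. Final slow approach.

apply_moves --rows '[{"translation":[0.1,0,0],"roll":0},{"translation":[0.2,0,0],"roll":0},{"translation":[0.3,0,0],"roll":0},{"translation":[0.3,0,0],"roll":0}]'

```text
time: 24.22
tool_pos: [0.5167, 0.3301, 0.0291]
orientation: [-0.547, 0.448, 0.547, 0.448]
ft_force: [-0.0, 0.2, -2.9]
gripper_width: 0.0229
```

apply_moves --rows '[{"translation":[0.05,0,0],"roll":0},{"translation":[0.1,0,0],"roll":0},{"translation":[0.1,0,0],"roll":0}]'

```text
time: 24.6
tool_pos: [0.5168, 0.3301, 0.0282]
orientation: [-0.547, 0.448, 0.547, 0.448]
ft_force: [-0.1, 0.9, -3.2]
gripper_width: 0.023
```

apply_moves --rows '[{"translation":[0.05,0,0],"roll":0},{"translation":[0.1,0,0],"roll":0},{"translation":[0.1,0,0],"roll":0}]'

```text
time: 24.98
tool_pos: [0.5169, 0.3302, 0.0278]
orientation: [0.547, -0.448, -0.547, -0.448]
ft_force: [-2.0, -0.9, 2.3]
gripper_width: 0.0231
```

Touchdown: Fz rose by about 5 N. I'll open only as far as the gap to the blade allows, then rise.

apply_moves --rows '[{"translation":[0,0,0],"roll":0},{"translation":[0,0,0],"roll":0},{"translation":[0,0,0],"roll":0},{"translation":[0,0,0],"roll":0}]' --fingers 0.58

```text
time: 25.48
tool_pos: [0.5169, 0.3302, 0.0273]
orientation: [0.547, -0.448, -0.547, -0.448]
ft_force: [-0.3, 0.0, 0.6]
gripper_width: 0.0365
```

apply_moves --rows '[{"translation":[-1,0,0],"roll":0},{"translation":[-2.5,0,0],"roll":0},{"translation":[-5,0,0],"roll":0},{"translation":[-8,0,0],"roll":0},{"translation":[-12,0,0],"roll":0},{"translation":[-17,0,0],"roll":0},{"translation":[-20,0,0],"roll":0},{"translation":[-20,0,0],"roll":0},{"translation":[-20,0,0],"roll":0}]'

```text
time: 26.6
tool_pos: [0.5162, 0.3299, 0.227]
orientation: [-0.547, 0.449, 0.547, 0.448]
ft_force: [0.1, 0.5, -0.9]
gripper_width: 0.0361
```

```bash
python3 - <<'E'
from h import *
st()
img=viewer.snapshot("wrist"); side=viewer.snapshot("side")
cv2.imwrite("pics/both9.png",np.hstack([cv2.resize(img,(400,300)),side[130:430,180:580]]))
p=viewer.camera_params("side")
for k in("red","green","yellow","orange"):
    for c,s,m in blobs(side,k): print(k,s[4],cast(p,c,.05)[0])
E
```

```text
t 26.6 tcp [0.5162 0.3299 0.227 ] yaw 101.3 down [-7.e-04 -3.e-04 -1.e+00] F [ 0.1   0.47 -0.91] T [-0.021  0.061  0.047] w 0.0361
red 181 [ 0.63334859 -0.15960252]
green 156 [ 0.62533689 -0.09242273]
yellow 133 [ 0.61624915 -0.01529687]
orange 78 [0.51956532 0.3458377 ]
orange 101 [0.60782487 0.05656116]
```

```bash
python3 - <<'E'
from h import *
p=viewer.camera_params("wrist"); img=viewer.snapshot("wrist")
for c,s,m in blobs(img,"orange",800):
    ys,xs=np.nonzero(m); print(cv2.minAreaRect((cast(p,np.c_[xs,ys],.063,True)*1000).astype(np.float32)))
w=cv2.inRange(img,(150,150,150),(255,255,255)); n,l,s,c=cv2.connectedComponentsWithStats(w)
for i in range(1,n):
    if s[i][4]>4000:
        ys,xs=np.nonzero(l==i); print("white",s[i],cv2.minAreaRect((cast(p,np.c_[xs,ys],.008,True)*1000).astype(np.float32)))
ctrl.sign_off()
E
```

```text
((515.2796020507812, 329.42022705078125), (82.38912200927734, 21.31991195678711), 11.860666275024414)
((600.4488525390625, 68.89192199707031), (44.34170913696289, 44.818973541259766), 17.3883056640625)
white [    0    30   152   274 15062] ((532.0081787109375, 27.56560516357422), (319.7530822753906, 240.87203979492188), 3.985109806060791)
white [  298    47    61   281 11349] ((516.716552734375, 338.1838684082031), (299.6379089355469, 56.69026184082031), 11.079659461975098)
the job is handed in; nothing more can be done
```

The job is handed in at 26.7 s of the allowed 69 s. No verdict came back, so success is my own reading of the measurements.

- **Push:** I gripped the straightedge by its orange grip and pushed the four tins in a row against the bar. The bar met its buffer with its face about 105 mm beyond the tray's origin, inside the given range of 92 to 116 mm.
- **Press:** I held it there with 12.4 N at the wrist. That is an estimated 10 N on the bar once tin drag and sensor offset are taken off. The bar force itself could not be read.
- **Tins:** After I backed off, all four looked upright and in line with the bar (slope 0.126 against the bar's 0.127). The yellow tin's centre was about 35 mm from the bar's centre line, which is what touching should give; I did not measure the others' gaps separately. From the side camera, the red, green and yellow tins did not move after that. I had no clear earlier side reading of the orange one.
- **Straightedge:** It touched down with about 5 N and was released. The last wrist measurement put its centre within about 5 mm of the mat's centre, lying within 1.5° of the mat's length. The arm is clear at 0.227 m height.
- **Not checked:** My last picture came after the 12-view limit, so the final check used numbers only. I did not recheck the jar, meter and scoop individually at the end. The arm kept clear of them by plan, and the scene-camera spots on the jar and meter had moved less than 3 mm before the return to the mat.

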